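# Spring-clamp a crosspiece to the slat in the vise

## Task

Stand the thin wooden block on the vise's front jaw, flat against the slat that the vise holds and centred on it, and let go of it. Then squeeze the spring clamp's handles to take it off its rack, and let it close over the top of slat and block together, upright, near the middle of the slat's width and with its pads well down on both, so that it holds them on its own. Do not push the glue bottle, jar, offcut or mug out of place.

Things in the scene. Friction and masses are not known exactly. Their poses are not given: they have to be found in the camera images.
- vise: Green bench vise, fixed. Origin on the bench below the middle of the slat's front face; x from the front jaw (screw, handle) to the rear jaw, y along the jaws, z up. Jaws 100 wide, flat tops 110 mm above the bench. The front jaw's top reaches 28 mm from the slat towards -x: the block stands there. Screw and 130 mm crossbar reach x = -82 mm, below 65 mm height.
- slat: Upright slat of pale wood, held fixed in the vise: 8 thick (x), 40 wide (y), it stands 45 mm out of the jaws, its top 155 mm above the bench. Origin in its front face at the height of the jaws' tops; axes as the vise's.
- slat_top (a point): Middle of the top edge of the slat's front (-x) face, 45 mm above the jaws; axes as the vise's. The slat fills x = 0 to 8 mm behind it.
- block: Thin pale wood block, 12 thick (x), 56 long (y), 45 high (z), about 40 g, standing on the bench on its 12 x 56 foot. Origin at its underside's centre. Gripped by its two 12 mm wide ends (56 mm apart along y) it can be set straight against the slat, which is narrower. Slat and block together are 20 mm thick, tops level.
- rack: Plywood clamp rack fixed to the bench: an upright rail 8 thick (x), 190 long (y), top 100 mm above the bench, on a 90 x 200 foot. A small wooden peg sits fixed at y = +78 mm, 111 mm high. Origin on the bench under the rail's middle.
- clamp: Black steel spring clamp, 100 g, at first clipped on the rack's rail, jaws down, handles up. Origin on its pivot, 134 mm above the bench at the start. z to the handles, x the direction in which jaws and handles close, y along the pivot; 22 mm wide in y. Two mirror halves; handles end 61 mm above the pivot. The spring shuts the jaws when let go.
- clamp_grip (a point): Point between the handles, 46 mm above the pivot: where to squeeze, along x. Over their outer faces the handles measure about 58 mm on the rail, 47 on slat and block, 32 fully squeezed, when they stand parallel on a hard stop. Squeezing takes about 5 N on each handle to start, 10 N at the stop; a grip of 30 to 40 N then carries the clamp firmly.
- clamp_bite (a point): Midway between the jaw pads (12 mm round bars along y), 58 mm below the pivot. Squeezing opens the jaws equally to both sides: 37 mm between pads at full squeeze, jaws then 73 mm over their backs. The space between them is free up to 6 mm below the pivot.
- clamp_near (a joint): Opening of the clamp's half on its -x side, rad: 0 with the jaws shut, 0.067 on the 8 mm rail, about 0.17 on 20 mm, 0.33 fully squeezed. Its mirror half always turns as much.
- glue: White glue bottle, 52 across, 150 high; origin at its foot's centre. To be left alone.
- jar: Glass jar with a steel lid, 60 across, 75 high; origin at its foot's centre. To be left alone.
- offcut: Darker wood offcut lying flat, 40 x 85 x 25 high; origin at its underside's centre. To be left alone.
- mug: White mug, 80 across and 90 high, handle at +y; origin at its foot's centre. To be left alone.
Mind the look-alikes: they are no part of the job. Of the things that look like the block, the smallest one is meant.

How it is judged (in metres and radians):
On the way, in this order (a step that is already met when the one before it is completed fails the run):
1. the block stands on the vise's front jaw, within 8 mm of the slat's face and 12 mm of its middle, square to it within 12 degrees, let go (x of block in the frame of slat_top between -0.014 and -0.003 m and y of block in the frame of slat_top between -0.012 and 0.012 m and z of block in the frame of slat_top between -0.049 and -0.041 m and angle between block's own z axis and vertical below 0.12 rad and angle between the y axis of block and the y axis of vise, either way round below 0.21 rad and contact force between the fingers and block below 0.1 N), for 0.2 s.
2. the clamp is carried off the rack with its jaws open (distance between clamp and rack above 0.19 m and value of joint clamp_near above 0.18 rad), for 0.1 s.
3. the clamp bites on slat and block (x of block in the frame of slat_top between -0.009 and -0.003 m and y of block in the frame of slat_top between -0.012 and 0.012 m and z of block in the frame of slat_top between -0.049 and -0.041 m and angle between block's own z axis and vertical below 0.09 rad and angle between the y axis of block and the y axis of vise, either way round below 0.14 rad and contact force between clamp and block above 2 N and contact force between clamp and slat above 2 N and z of clamp_bite in the frame of slat_top between -0.04 and -0.008 m and y of clamp_bite in the frame of slat_top between -0.016 and 0.016 m and angle between clamp's own z axis and vertical below 0.35 rad and linear speed of each of clamp, block below 0.02 m/s), for 0.2 s.
At the end, for the whole second after the job is handed in: Block upright on the front jaw, within 3 mm of the slat, centred within 12 mm, square within 8 degrees; clamp at rest, upright within 20 degrees, pressing both with over 2 N, pads 8 to 40 mm below the slat's top and within 16 mm of its middle (all of step 3); the robot touches nothing.
It fails at once if glue bottle, jar, offcut or mug moved over 40 mm (distance of any of glue, jar, offcut, mug from where it was at the start of the episode above 0.04 m).
It also fails if it takes over 61 s, if anything falls off the work surface, if the arm or the gripper's body presses on something with over 40 N, if the wrist force passes 120 N, or if a joint passes its speed limit or range.

## Robot

A 6-joint arm with a two-finger parallel gripper is mounted at the origin on the work surface. World frame = base frame: x ahead of the robot, y to its left, z up, the work surface at z = 0. Lengths are in m, angles in degrees, forces in N, time in s.
With the tool pointing down it reaches from about 0.325 to 0.875 m from the base axis. Payload 4.4 kg.
Tool frame: the origin (TCP) lies at the very end of the fingers, on their centre line; the grasp point (between the pads) lies 19 mm behind it; z points along the fingers, y is the line along which they close (so a half turn about z gives the same grasp; the last joint's range is limited). The gripper opens to 85 mm and grips with 20 to 120 N. Pads are 22 mm wide; open, the fingers measure 114 mm over their backs; the gripper's body (76 mm by 85 mm) begins 54 mm behind the grasp point. The pads swing forward as they close: fully open they stand 13 mm farther back than shut.
Start: joints at [67.523, 11.837, 88.321, -0, 79.842, -8.623], TCP at [0.138, 0.558, 0.231] pointing down, gripper open.
Joint ranges: [-156.59, 156.59], [-49.26, 127.26], [12.9, 141.05], [-63.56, 243.56], [4.71, 150.69], [-161.64, 161.64]. Speed limits (degrees/s): [159.86, 159.86, 180, 180, 180, 180].

## Interface

Orientations are given as [roll, pitch, yaw] about the fixed x, y, z axes, in that order (R = Rz(yaw) Ry(pitch) Rx(roll)).
In Python, from rig import sense, grab_frame, finish_job, regions_of gives the robot as it stands.
- The arm moves only by the shell command python3 -m crank 'ROWS' [OPENING] [FORCE]. ROWS is JSON, a list that holds one entry, the list of rows, each a list of 6 numbers: the shift along the tool's x, y, z in units of 0.2 m (1.0 is 0.2 m), then the turn, a rotation vector about the tool's x, y, z in units of 30 degrees (1.0 is 30 degrees). A call has 1 to 12 rows; each row is the pose to reach, as a shift and turn from the pose commanded when the call began, along the tool's axes at that moment; what a row does not reach only later rows make up. A row lasts 1/12 s, in which the tool goes at most 41.7 mm and 7.16 degrees, less where a joint would pass 70% of its speed; a pose out of reach is approached as far as the arm can. A call with a number of a shift or a turn outside -1 to 1 is refused whole. A call with a gripper value outside its range is refused whole. OPENING is the opening, from 0 (shut) to 1 (fully open), set as the call begins (- or left out, the last holds). The fingers move at their own pace and stop on an object; FORCE is the grip in N (left out, the last holds). Time passes only in rows, so rows that repeat a pose let the fingers close. It gives the time, the measured TCP pose, the force, the opening and the grip force at its end, in the units of the state.
- sense(): the state, without advancing time (a new reading comes with each control period).
- grab_frame(name): name is "scene" or "side" or "wrist"; returns a dict with "img" (420x560x3 uint8, red, green, blue), "z_map" (420x560 float32, m along the optical axis (not along the pixel's ray), 0 where there is no reading), "camera_matrix" (3x3 intrinsics, pixels), "k1" (the pictures are not rectified: a ray, as slopes to the right and down, at radius r is drawn at 1 + k1 r^2 times it, then the intrinsics apply), "camera_from_world" (4x4, takes a point from world to camera coordinates). Camera axes: x right, y down, z forward; pixel columns grow to the right and rows downward; lengths in m; the calibration is good to about 2 mm. A picture is of the moment at which its call begins.
- finish_job(): hands the job in; it is judged then, once.
Trained networks look in the newest picture that a camera, given by its name, has taken for a name from the list of things; names that differ only in an ending like _2 or _b are one class to them, and where a whole thing is asked for, a point or a joint stands for the part that bears it (a point fixed in the world has none). Each returns a list of dicts, best first, with "confidence" (0 to 1); they miss things now and then, are a little off and sometimes report something else, mostly with a low value. They report only what shows in the picture. A call takes as long as a camera call. They do not tell look-alikes from the thing itself.
- regions_of(camera, name): "region" (420x560 bool, what is visible of it) and "centre" ([column, row] in pixels, amid what is visible of it).
The state is a dict: "t": time; "q": joint angles; "dq": joint speeds; "joint_torque": joint torques, N m; "ee_pos": TCP position; "orientation": TCP orientation; "contact_force": force on the tool from outside, world axes, zero at the start; "torque": the same for the moment, N m; "opening": opening from 0.0 (shut) to 1.0 (fully open); "gripper_force": force on a finger pad.
Only numpy, scipy, OpenCV 4.12 (cv2) and the standard library are available. Lean on these libraries where they do the work, as an engineer would, in place of code of your own. Each camera call takes 0.05 s, during which the arm holds its last target. There are 200 camera calls.

## Working session

There is one attempt and no reset: what is moved stays moved. The work goes in short steps, Python scripts to look and compute and a shell command to move; the robot and the scene stay as the last step left them, time stands still between calls to the robot, and variables do not carry over. Pictures are saved under pics/ and viewed, at most 10 in all, crops included, and the job is handed in when it is done.

```bash
ls; mkdir -p pics
cat > h.py <<'E'
import numpy as np, cv2
from rig import *
from scipy.spatial.transform import Rotation as R
def cloud(f):
    """world xyz per pixel (HxWx3), NaN where no depth"""
    K=f["camera_matrix"];h,w=f["z_map"].shape
    u,v=np.meshgrid(np.arange(w),np.arange(h))
    p=np.stack([u,v],-1).reshape(-1,1,2).astype(float)
    s=cv2.undistortPoints(p,np.array(K,float),np.array([f["k1"],0,0,0,0],float)).reshape(h,w,2)
    z=np.where(f["z_map"]>0,f["z_map"],np.nan)
    c=np.dstack([s*z[...,None],z]); T=np.linalg.inv(f["camera_from_world"])
    return c@T[:3,:3].T+T[:3,3]
def save(f,n): cv2.imwrite("pics/"+n,f["img"][...,::-1])
E
python3 - <<'E'
from h import *
s=sense(); print({k:np.round(v,3) for k,v in s.items()})
ims=[]
for c in ["scene","side"]:
    f=grab_frame(c); C=cloud(f); np.save(c+".npy",C); cv2.imwrite(f"pics/{c}0.png",f["img"][...,::-1])
    print(c,"cam at",np.linalg.inv(f["camera_from_world"])[:3,3].round(3))
    for n in ["vise","slat","block","rack","clamp","glue","jar","offcut","mug"]:
        for d in regions_of(c,n)[:4]:
            if d["confidence"]<.25: continue
            P=C[d["region"]]; P=P[~np.isnan(P).any(1)]
            if len(P)<5: continue
            print(n,round(d["confidence"],2),np.round(d["centre"]),len(P),"med",np.median(P,0).round(3),"lo",np.percentile(P,3,axis=0).round(3),"hi",np.percentile(P,97,axis=0).round(3))
E
```

```text
pics
{'t': np.float64(0.0), 'q': array([ 6.7522e+01,  1.1885e+01,  8.8409e+01, -2.0000e-03,  7.9842e+01,
       -8.6240e+00]), 'dq': array([ 0.044,  0.03 ,  0.092, -0.043,  0.089, -0.08 ]), 'joint_torque': array([ 0.0000e+00, -3.8302e+01, -2.9161e+01, -0.0000e+00,  1.0000e-02,
       -0.0000e+00]), 'ee_pos': array([0.137, 0.558, 0.23 ]), 'orientation': array([-1.79866e+02, -1.90000e-02,  1.66146e+02]), 'contact_force': array([-0.521, -0.584, -0.194]), 'torque': array([ 0.033, -0.005,  0.041]), 'gripper_force': np.float64(0.0), 'opening': np.float64(1.0)}
scene cam at [ 1.272 -0.687  0.859]
vise 0.84 [253. 267.] 3722 med [ 0.608 -0.257  0.07 ] lo [ 0.493 -0.296  0.001] hi [ 0.673 -0.176  0.137]
slat 0.52 [244. 232.] 214 med [ 0.563 -0.242  0.136] lo [ 0.557 -0.26   0.113] hi [ 0.567 -0.222  0.155]
block 0.57 [290. 219.] 250 med [ 0.486 -0.042  0.027] lo [ 0.473 -0.065  0.002] hi [ 0.496 -0.015  0.045]
block 0.57 [269. 206.] 491 med [ 0.402 -0.042  0.037] lo [ 0.383 -0.078  0.003] hi [ 0.415 -0.006  0.064]
block 0.55 [309. 232.] 561 med [ 0.573 -0.041  0.039] lo [ 0.553 -0.074  0.001] 
[... 1587 characters left out ...]
259.] 1186 med [0.691 0.002 0.082] lo [ 0.675 -0.021  0.006] hi [0.717 0.014 0.15 ]
jar 0.85 [370. 224.] 836 med [ 0.394 -0.208  0.052] lo [ 0.367 -0.251  0.004] hi [ 0.42  -0.198  0.076]
jar 0.34 [315. 286.] 320 med [ 0.482 -0.029  0.034] lo [ 0.47  -0.06   0.003] hi [ 0.495 -0.01   0.047]
offcut 0.96 [337. 401.] 862 med [0.394 0.199 0.024] lo [0.372 0.172 0.019] hi [0.414 0.225 0.027]
offcut 0.4 [291. 204.] 3550 med [ 0.576 -0.202  0.067] lo [ 0.484 -0.282  0.009] hi [ 0.655 -0.173  0.112]
mug 0.67 [340. 152.] 1068 med [ 0.51  -0.463  0.06 ] lo [ 0.471 -0.531  0.004] hi [ 0.548 -0.439  0.09 ]
mug 0.59 [212. 259.] 1212 med [0.692 0.002 0.083] lo [ 0.675 -0.022  0.006] hi [0.718 0.014 0.15 ]
```

Run:
```python
from h import *
S=np.load("scene.npy");D=np.load("side.npy")
def rect(n,P,lo,hi,x0,x1,y0,y1):
    m=(P[...,0]>x0)&(P[...,0]<x1)&(P[...,1]>y0)&(P[...,1]<y1)&(P[...,2]>lo)&(P[...,2]<hi)
    Q=P[m]; 
    if len(Q)<6: print(n,len(Q));return
    (c,s,a)=cv2.minAreaRect((Q[:,:2]*1000).astype(np.float32))
    vx=np.linalg.svd(Q[:,:2]-Q[:,:2].mean(0))[2][0] if len(Q)<3000 else [0,0]
    print(n,len(Q),"c",np.round(c,1),"size",np.round(s,1),"ang",round(a,1),"pca",round(np.degrees(np.arctan2(vx[1],vx[0]))%180,1),"mean",Q.mean(0).round(4))
for nm,P in [("scene",S),("side",D)]:
    print(nm)
    rect("blk",P,.0405,.052,.455,.515,-.09,.02)
    rect("blkall",P,.006,.052,.455,.515,-.09,.02)
    rect("big1",P,.059,.072,.36,.43,-.1,.02)
    rect("big2",P,.059,.072,.53,.61,-.1,.02)
    rect("slat top",P,.150,.161,.53,.62,-.30,-.18)
    rect("slat",P,.116,.161,.53,.62,-.30,-.18)
    rect("jaws",P,.105,.114,.48,.68,-.32,-.15)
    rect("rail",P,.096,.105,.55,.68,.1,.33)
    rect("handles",P,.165,.20,.55,.68,.15,.3)
    rect("clamp top",P,.185,.20,.55,.68,.15,.3)
    rect("peg",P,.106,.125,.55,.68,.27,.35)
a=cv2.imread("pics/scene0.png");b=cv2.imread("pics/side0.png")
cv2.imwrite("pics/a.png",cv2.resize(a[130:350,110:430],(800,550),interpolation=cv2.INTER_CUBIC))
cv2.imwrite("pics/b.png",cv2.resize(b[140:420,150:430],(600,600),interpolation=cv2.INTER_CUBIC))
```

```text
scene
blk 66 c [483.5 -38.2] size [55.8 17.1] ang 74.5 pca 75.0 mean [ 0.4836 -0.0395  0.0437]
blkall 235 c [483.4 -38.9] size [57.2 17.4] ang 74.5 pca 72.7 mean [ 0.4858 -0.0411  0.0291]
big1 108 c [396.1 -39.9] size [78.7 21.5] ang 72.9 pca 71.4 mean [ 0.3969 -0.0405  0.0623]
big2 130 c [568.3 -35.4] size [78.4 22.3] ang 74.1 pca 74.6 mean [ 0.569  -0.0365  0.0624]
slat top 59 c [ 559.9 -239.8] size [11.7 42.2] ang 8.9 pca 100.0 mean [ 0.5609 -0.241   0.1532]
slat 204 c [ 560.8 -240.1] size [13.5 42.8] ang 7.3 pca 97.0 mean [ 0.5627 -0.2418  0.1389]
jaws 738 c [ 579.5 -236.2] size [107.1 102.1] ang 11.1 pca 64.7 mean [ 0.5794 -0.2426  0.1084]
rail 167 c [607.8 223.3] size [180.5  40.9] ang 79.5 pca 79.2 mean [0.6093 0.2278 0.0996]
handles 119 c [606.3 222.3] size [25.8 64.3] ang 79.6 pca 170.4 mean [0.6041 0.2218 0.1794]
clamp top 36 c [606.3 222.2] size [25.7 64.3] ang 79.4 pca 170.4 mean [0.6041 0.2222 0.1887]
peg 38 c [621.3 302.8] size [15.9 38. ] ang 79.7 pca 170.2 mean [0.6218 0.3028 0.1099]
side
blk 143 c [482.4 -37.4] size [58.1 12.3] ang 72.8 pca 72.6 mean [ 0.4826 -0.0357
[... 229 characters left out ...]
 17.6] ang 74.8 pca 74.4 mean [ 0.5678 -0.032   0.0627]
slat top 41 c [ 560.3 -238.5] size [ 8.1 39.7] ang 8.2 pca 98.4 mean [ 0.5602 -0.2384  0.1546]
slat 97 c [ 560.3 -239.1] size [ 8.2 42.4] ang 8.6 pca 96.2 mean [ 0.5586 -0.2312  0.1423]
jaws 851 c [ 579.4 -235.6] size [103.3 101.5] ang 8.9 pca 166.0 mean [ 0.571  -0.2332  0.1087]
rail 605 c [606.7 227. ] size [187.5  39.4] ang 78.0 pca 80.0 mean [0.608  0.2374 0.0995]
handles 358 c [607.9 224. ] size [22.7 65. ] ang 80.6 pca 169.5 mean [0.6154 0.2242 0.1811]
clamp top 151 c [607.9 223.9] size [22.5 65. ] ang 80.5 pca 170.1 mean [0.6108 0.2242 0.1891]
peg 225 c [621.6 305.5] size [14.9 35.8] ang 78.1 pca 170.0 mean [0.621  0.3058 0.1097]
```

View pics/a.png

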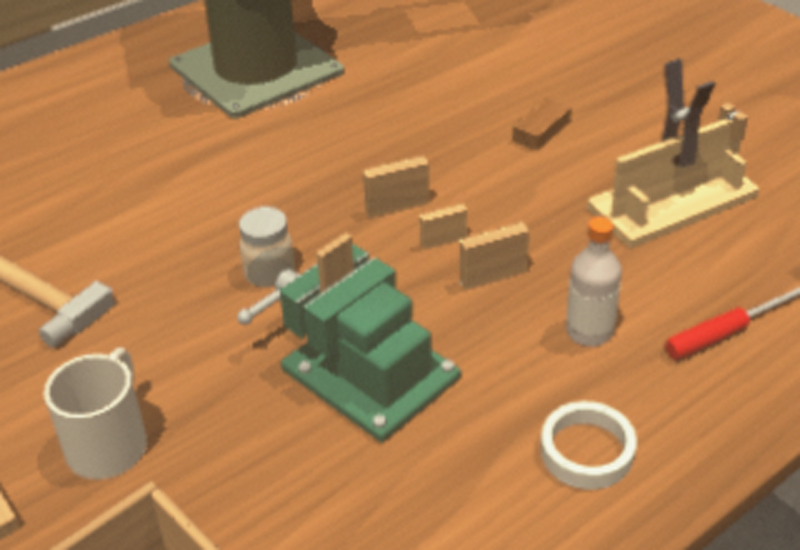

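View pics/b.png

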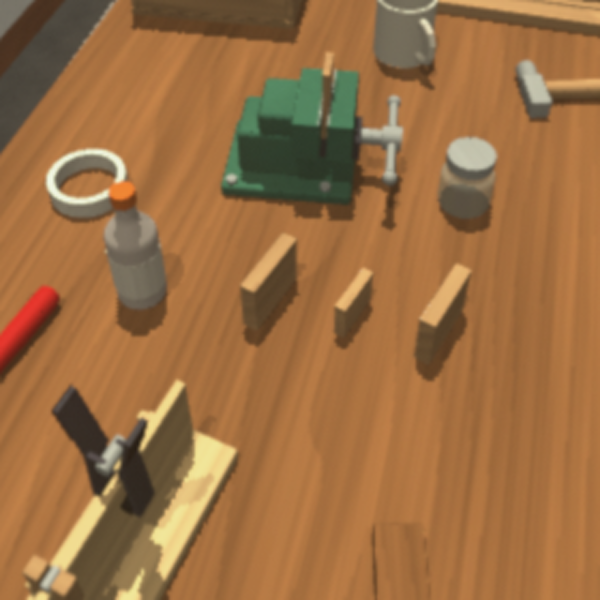

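The scene crop shows three upright blocks at side-image pixels (276,270), (317,285) and (358,286). The middle one measures about 56×12×45 mm against 80×17×64 mm for the other two, so it is the smallest and the one meant. The enlarged side crop confirms this (crop 353,303). The vise is at crop (295,135), with its screw towards the jar. The clamp sits on the rack at crop (110,455). I'm starting the approach to the block.

```bash
cat >> h.py <<'E'
def to(p,yaw):
    s=sense();R0=R.from_euler("xyz",s["orientation"],degrees=True);R1=R.from_euler("xyz",[180,0,yaw],degrees=True)
    print("t",round(s["t"],2),"pos",np.round(s["ee_pos"],4),"rpy",np.round(s["orientation"],2),"open",round(s["opening"],3),"F",np.round(s["contact_force"],1),"g",round(s["gripper_force"],1))
    print("shift",np.round(R0.inv().apply(np.array(p)-s["ee_pos"])/.2,4),"turn",np.round((R0.inv()*R1).as_rotvec(degrees=True)/30,3))
E
python3 -m crank '[[[-0.8,-0.82,0,0,0,0],[-0.8,-0.82,0,0,0,0],[-0.8,-0.82,0,0,0,0],[-0.8,-0.82,0,0,0,0],[-0.8,-0.82,0,0,0,0],[-0.8,-0.82,0,0,0,0]]]' 1 30
python3 -m crank '[[[-0.8,-0.82,0,0,0,0],[-0.8,-0.82,0,0,0,0],[-0.8,-0.82,0,0,0,0],[-0.8,-0.82,0,0,0,0],[-0.8,-0.82,0,0,0,0],[-0.8,-0.82,0,0,0,0]]]'
python3 -m crank '[[[-0.8,-0.82,0.2,0,0,0.1],[-0.8,-0.82,0.2,0,0,0.1],[-0.8,-0.82,0.2,0,0,0.1],[-0.8,-0.82,0.2,0,0,0.1],[-0.8,-0.82,0.2,0,0,0.1],[-0.8,-0.82,0.2,0,0,0.1],[-0.8,-0.82,0.2,0,0,0.1],[-0.8,-0.82,0.2,0,0,0.1]]]'
python3 - <<'E'
from h import *
to([.4826,-.0375,.15],163.2)
for k in range(1):
    f=grab_frame("wrist");P=cloud(f)
    m=(abs(P[...,0]-.4825)<.035)&(abs(P[...,1]+.0375)<.05)&(P[...,2]>.035)&(P[...,2]<.055)
    Q=P[m];print(len(Q),Q.mean(0) if len(Q) else 0, cv2.minAreaRect((Q[:,:2]*1000).astype(np.float32)) if len(Q)>5 else "")
E
```

```text
t: 1.5
ee_pos: [0.255, 0.3575, 0.2313]
orientation: [-179.9, 0.1, 166.0]
contact_force: [0.4, 0.3, -0.1]
opening: 1.0
gripper_force: 0.0
t: 2.0
ee_pos: [0.3716, 0.1598, 0.2318]
orientation: [-180.0, 0.1, 166.0]
contact_force: [0.3, 0.5, 0.5]
opening: 1.001
gripper_force: 0.0
t: 2.67
ee_pos: [0.486, -0.0354, 0.1909]
orientation: [180.0, -0.1, 163.0]
contact_force: [0.2, -0.4, -0.0]
opening: 0.998
gripper_force: 0.0
t 2.67 pos [ 0.486  -0.0354  0.1909] rpy [ 1.7998e+02 -8.0000e-02  1.6298e+02] open 0.998 F [ 0.2 -0.4 -0. ] g 0.0
shift [ 0.0129 -0.0151  0.2043] turn [ 0.001 -0.003 -0.007]
949 [ 0.48043835 -0.03733931  0.04344349] ((481.2462463378906, -37.36942672729492), (55.80035400390625, 11.950671195983887), 72.51026153564453)
```

```bash
python3 -m crank '[[[0.02,-0.014,0.2,0,0,0.01],[0.02,-0.014,0.4,0,0,0.01],[0.02,-0.014,0.6,0,0,0.01],[0.02,-0.014,0.75,0,0,0.01],[0.02,-0.014,0.82,0,0,0.01],[0.02,-0.014,0.82,0,0,0.01]]]'
python3 -c "
from h import *
to([.4817,-.0375,.006],162.6)"
```

```text
t: 3.22
ee_pos: [0.4769, -0.0333, 0.0239]
orientation: [-180.0, -0.5, 163.0]
contact_force: [-0.5, 0.6, -0.5]
opening: 1.0
gripper_force: 0.0
t 3.22 pos [ 0.4769 -0.0333  0.0239] rpy [-179.99   -0.51  162.97] open 1.0 F [-0.5  0.6 -0.5] g 0.0
shift [-0.0298 -0.0128  0.0891] turn [-0.    -0.017  0.012]
```

```bash
python3 -m crank '[[[0,0,0.05,0,0,0],[0,0,0.05,0,0,0],[0,0,0.05,0,0,0]]]'
python3 -c "
from h import *
to([.4817,-.0375,.006],162.6)"
```

```text
t: 3.47
ee_pos: [0.4822, -0.0356, 0.0184]
orientation: [180.0, 0.1, 162.9]
contact_force: [-0.4, 0.9, 0.5]
opening: 1.002
gripper_force: 0.0
t 3.47 pos [ 0.4822 -0.0356  0.0184] rpy [1.7999e+02 1.2000e-01 1.6290e+02] open 1.002 F [-0.4  0.9  0.5] g 0.0
shift [-0.0003 -0.0099  0.062 ] turn [0.    0.004 0.01 ]
```

```bash
python3 -m crank '[[[0,-0.01,0.03,0,0,0.01],[0,-0.01,0.06,0,0,0.01],[0,-0.01,0.06,0,0,0.01]]]'
python3 -m crank '[[[0,0,0,0,0,0],[0,0,0,0,0,0],[0,0,0,0,0,0],[0,0,0,0,0,0],[0,0,0,0,0,0],[0,0,0,0,0,0],[0,0,0,0,0,0],[0,0,0,0,0,0]]]' 0.3 30
python3 -c "
from h import *
to([.4817,-.0375,.006],162.6)"
```

```text
t: 3.72
ee_pos: [0.4803, -0.0378, 0.0048]
orientation: [-180.0, -0.0, 162.5]
contact_force: [-0.1, -0.7, -0.2]
opening: 1.001
gripper_force: 0.0
t: 4.38
ee_pos: [0.481, -0.0379, 0.0056]
orientation: [-180.0, 0.0, 162.5]
contact_force: [0.3, -0.6, 2.5]
opening: 0.65
gripper_force: 32.1
t 4.38 pos [ 0.481  -0.0379  0.0056] rpy [-1.8000e+02  4.0000e-02  1.6255e+02] open 0.65 F [ 0.3 -0.6  2.5] g 32.1
shift [-0.0026  0.0029 -0.0022] turn [-0.     0.001 -0.002]
```

```bash
python3 -m crank '[[[0,0,-0.1,0,0,0],[0,0,-0.25,0,0,0],[0,0,-0.45,0,0,0],[0,0,-0.65,0,0,0],[0,0,-0.85,0,0,0],[0,0,-0.95,0,0,0],[0,0,-1,0,0,0]]]'
python3 -m crank '[[[-0.05,-0.08,-0.02,0,0,-0.08],[-0.12,-0.2,-0.06,0,0,-0.2],[-0.2,-0.32,-0.1,0,0,-0.33],[-0.28,-0.44,-0.14,0,0,-0.46],[-0.36,-0.56,-0.18,0,0,-0.59],[-0.44,-0.68,-0.22,0,0,-0.7],[-0.5,-0.8,-0.22,0,0,-0.8],[-0.55,-0.87,-0.22,0,0,-0.85],[-0.565,-0.897,-0.22,0,0,-0.868],[-0.565,-0.897,-0.22,0,0,-0.868],[-0.565,-0.897,-0.22,0,0,-0.868],[-0.565,-0.897,-0.22,0,0,-0.868]]]'
python3 - <<'E'
from h import *
to([.549,-.2405,.15],188.6)
f=grab_frame("wrist");P=cloud(f);save(f,"w1.png")
np.save("w1.npy",P)
def rect(n,m):
    Q=P[m]
    if len(Q)<6: print(n,len(Q));return
    vx=np.linalg.svd(Q[:,:2]-Q[:,:2].mean(0),full_matrices=False)[2][0]
    print(n,len(Q),Q.mean(0).round(4),[np.round(v,1) for v in cv2.minAreaRect((Q[:,:2]*1000).astype(np.float32))],np.degrees(np.arctan2(vx[1],vx[0]))%180)
x,y,z=np.moveaxis(P,-1,0)
g=(x>.48)&(x<.68)&(y>-.33)&(y<-.15)
rect("slattop",g&(z>.15)&(z<.16)); rect("jaw",g&(z>.106)&(z<.114))
rect("held",g&(z>.20)&(z<.4))
E
```

```text
t: 4.97
ee_pos: [0.4828, -0.0382, 0.2094]
orientation: [180.0, 0.4, 162.6]
contact_force: [0.2, -0.1, -1.2]
opening: 0.651
gripper_force: 32.0
t: 5.97
ee_pos: [0.5341, -0.2413, 0.2483]
orientation: [179.9, -0.1, -171.4]
contact_force: [-0.2, -0.2, -0.0]
opening: 0.652
gripper_force: 32.0
t 5.97 pos [ 0.5341 -0.2413  0.2483] rpy [ 1.7989e+02 -9.0000e-02 -1.7138e+02] open 0.652 F [-0.2 -0.2 -0. ] g 32.0
shift [-0.0751 -0.0083  0.4913] turn [ 0.004 -0.003  0.001]
slattop 614 [ 0.5581 -0.2398  0.1538] [array([ 558.8, -239.7]), array([ 9.1, 39.9]), np.float64(8.9)] 98.68606583426018
jaw 5914 [ 0.5553 -0.2399  0.1091] [array([ 564.2, -238.9]), array([ 75.3, 100.1]), np.float64(8.3)] 97.92710182705703
held 49464 [ 0.5259 -0.2419  0.3035] [array([ 530.8, -241.2]), array([ 31.8, 130. ]), np.float64(8.5)] 98.63963808608898
```

View pics/w1.png

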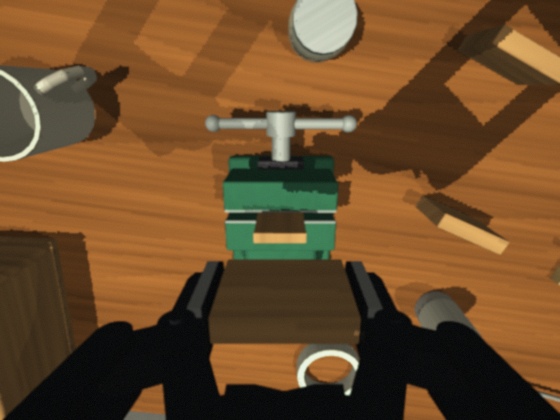

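Run:
```python
from h import *
P=np.load("w1.npy");c,s=np.cos(np.radians(8.6)),np.sin(np.radians(8.6))
O=np.array([.5588,-.2397]);x=(P[...,0]-O[0])*c+(P[...,1]-O[1])*s;y=-(P[...,0]-O[0])*s+(P[...,1]-O[1])*c;z=P[...,2]
v,u=np.mgrid[:420,:560]
b=(u>225)&(u<345)&(v>270)&(v<335)
for a in range(270,340,8):
    m=b&(v==a);print(a,np.nanmedian(x[m]).round(4),np.nanmedian(z[m]).round(4))
m=b&(z>.24)&(z<.29);print("held y ext",np.nanpercentile(y[(v==310)&(z>.2)&(z<.3)&(u>200)&(u<370)],[1,99]))
print("blk fit",np.polyfit(y[m],x[m],1))
for a in range(214,246,4):
    m=(abs(u-280)<15)&(v==a);print("slat",a,np.nanmedian(x[m]).round(4),np.nanmedian(z[m]).round(4))
```

```text
270 nan nan
278 -0.0297 0.2599
286 -0.0298 0.2662
294 -0.0298 0.2721
302 -0.0298 0.2774
310 -0.0299 0.2824
318 -0.0295 0.2866
326 -0.0261 0.2867
334 -0.0225 0.2867
held y ext [-0.02595845  0.03233173]
blk fit [-0.00268066 -0.02880892]
slat 214 -0.0037 0.1135
slat 218 -0.0038 0.1231
slat 222 -0.0037 0.1319
slat 226 -0.0038 0.1403
slat 230 -0.0038 0.1483
slat 234 -0.0031 0.1542
slat 238 0.0002 0.1542
slat 242 0.0037 0.1539
  return np.nanmean(a, axis, out=out, keepdims=keepdims)
```

```bash
python3 -m crank '[[[-0.01,-0.012,0.05,0,0,0],[-0.02,-0.012,0.15,0,0,0],[-0.03,-0.012,0.28,0,0,0],[-0.03,-0.012,0.4,0,0,0],[-0.03,-0.012,0.5,0,0,0],[-0.03,-0.012,0.58,0,0,0],[-0.03,-0.012,0.61,0,0,0],[-0.03,-0.012,0.61,0,0,0],[-0.03,-0.012,0.61,0,0,0],[-0.03,-0.012,0.61,0,0,0]]]'
python3 - <<'E'
from h import *
c,s=np.cos(np.radians(8.6)),np.sin(np.radians(8.6))
X=np.array([.5341,-.2413])+np.array([c,s])*.0125+np.array([-s,c])*-.0024
print(X); to([*X,.1165],188.6)
E
```

```text
t: 6.85
ee_pos: [0.542, -0.2447, 0.1288]
orientation: [-179.9, 0.1, -171.4]
contact_force: [-0.7, 0.3, 0.3]
opening: 0.649
gripper_force: 32.0
[ 0.54681834 -0.24180382]
t 6.85 pos [ 0.542  -0.2447  0.1288] rpy [-1.7989e+02  1.2000e-01 -1.7140e+02] open 0.649 F [-0.7  0.3  0.3] g 32.0
shift [-0.0258  0.0108  0.0614] turn [-0.004  0.004  0.   ]
```

```bash
cat > gap.py <<'E'
from h import *
f=grab_frame("wrist");P=cloud(f);save(f,"g.png")
c,s=np.cos(np.radians(8.6)),np.sin(np.radians(8.6));O=np.array([.5588,-.2397])
x=(P[...,0]-O[0])*c+(P[...,1]-O[1])*s;y=-(P[...,0]-O[0])*s+(P[...,1]-O[1])*c;z=P[...,2]
v,u=np.mgrid[:420,:560]
for a in range(200,345,10):
    m=(v==a)&(abs(u-285)<12)&np.isfinite(z)
    if m.any(): print(a,np.median(x[m]).round(4),np.median(z[m]).round(4))
m=(z>.145)&(z<.159)&(abs(y)<.05)&(abs(x)<.03)
if m.any(): print("z.145-.159 y ext",np.percentile(y[m],[1,99]).round(4),"x",np.percentile(x[m],[1,99]).round(4),m.sum())
E
python3 gap.py; python3 -c "
from h import *
to([.5468,-.2418,.1165],188.6)"
```

```text
200 -0.0327 0.0642
210 -0.0318 0.0802
220 -0.0317 0.0958
230 -0.0313 0.1085
240 -0.0257 0.1088
250 -0.0202 0.1094
260 -0.0225 0.1243
270 -0.0223 0.1333
280 -0.0228 0.1424
290 -0.0226 0.1497
300 -0.0227 0.1567
310 -0.0227 0.163
320 -0.0216 0.1673
330 -0.0172 0.1673
340 -0.0125 0.1671
z.145-.159 y ext [-0.042   0.0388] x [-0.029  0.004] 4857
t 6.9 pos [ 0.5421 -0.2449  0.129 ] rpy [-1.7987e+02  1.4000e-01 -1.7140e+02] open 0.648 F [ 0.5  0.3 -0.1] g 32.0
shift [-0.0254  0.0117  0.0627] turn [-0.004  0.005 -0.   ]
```

View pics/g.png

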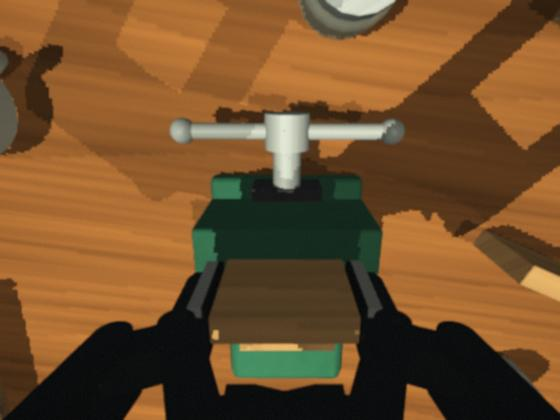

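```bash
python3 -m crank '[[[-0.005,0.008,0.03,0,0,0],[-0.01,0.008,0.06,0,0,0],[-0.02,0.008,0.06,0,0,0],[-0.027,0.008,0.06,0,0,0],[-0.027,0.008,0.06,0,0,0],[-0.027,0.008,0.06,0,0,0]]]'
python3 gap.py; python3 -c "
from h import *
to([.5468,-.2418,.1155],188.6)"
```

```text
t: 7.4
ee_pos: [0.5463, -0.242, 0.1155]
orientation: [-180.0, 0.0, -171.4]
contact_force: [0.0, -0.1, 1.1]
opening: 0.652
gripper_force: 32.4
200 -0.0326 0.0641
210 -0.0318 0.0794
220 -0.0317 0.094
230 -0.0318 0.1069
240 -0.0276 0.1092
250 -0.0223 0.1092
260 -0.0177 0.1108
270 -0.0176 0.12
280 -0.0178 0.1287
290 -0.0179 0.1364
300 -0.0178 0.1431
310 -0.0178 0.1495
320 -0.0169 0.154
330 -0.0125 0.154
340 -0.0082 0.1542
z.145-.159 y ext [-0.0371  0.0378] x [-0.0244  0.0037] 10612
t 7.45 pos [ 0.5463 -0.242   0.1154] rpy [-1.7998e+02  3.0000e-02 -1.7142e+02] open 0.653 F [0.  0.1 1.3] g 32.4
shift [-0.0025  0.0008 -0.0005] turn [-0.001  0.001 -0.001]
```

```bash
python3 -m crank '[[[-0.007,0,0,0,0,0],[-0.007,0,0.003,0,0,0],[-0.007,0,0.003,0,0,0]]]'
python3 -m crank '[[[0,0,0,0,0,0],[0,0,0,0,0,0],[0,0,0,0,0,0],[0,0,0,0,0,0],[0,0,0,0,0,0],[0,0,0,0,0,0]]]' 0.85
python3 gap.py
```

```text
t: 7.7
ee_pos: [0.5475, -0.2418, 0.1154]
orientation: [-180.0, -0.0, -171.4]
contact_force: [-2.2, 0.1, 5.3]
opening: 0.652
gripper_force: 32.9
t: 8.2
ee_pos: [0.5474, -0.2416, 0.1144]
orientation: [180.0, -0.0, -171.4]
contact_force: [0.7, 0.1, 0.1]
opening: 0.848
gripper_force: 0.0
200 -0.0319 0.0642
210 -0.0318 0.0811
220 -0.0318 0.0957
230 -0.0315 0.1077
240 -0.027 0.1092
250 -0.0217 0.1092
260 -0.0163 0.1092
270 -0.0166 0.1191
280 -0.0167 0.1278
290 -0.0166 0.1352
300 -0.0165 0.142
310 -0.0167 0.1484
320 -0.0164 0.1538
330 -0.0123 0.1541
340 -0.0079 0.1542
z.145-.159 y ext [-0.0468  0.0477] x [-0.0232  0.0037] 10966
```

```bash
python3 -m crank '[[[0,0,-0.05,0,0,0],[0,0,-0.15,0,0,0],[0,0,-0.3,0,0,0],[0,0,-0.45,0,0,0],[0,0,-0.6,0,0,0],[0,0,-0.75,0,0,0],[0,0,-0.8,0,0,0],[0,0,-0.8,0,0,0]]]' 0.85
python3 - <<'E'
exec(open('gap.py').read())
m=(z>.148)&(z<.159)&(abs(y)<.05)&(abs(x)<.03);Q=np.stack([x[m],y[m]],-1)*1000
print("top",cv2.minAreaRect(Q.astype(np.float32)),m.sum())
for lo,hi in[(-.02,-.006),(-.001,.006)]:
    k=m&(x>lo)&(x<hi);print(np.percentile(y[k],[1,99]).round(4),np.percentile(x[k],[1,99]).round(4),np.polyfit(y[k],x[k],1))
to([.5,-.1,.27],100)
E
```

```text
t: 8.92
ee_pos: [0.5495, -0.2429, 0.2798]
orientation: [-179.7, 0.4, -171.4]
contact_force: [-0.4, -1.0, 0.8]
opening: 0.852
gripper_force: 0.0
200 -0.0036 0.154
210 0.0222 0.1095
220 0.033 0.109
230 0.0456 0.105
240 0.0567 0.1052
250 0.0681 0.1053
260 0.0975 0.0735
270 0.1549 -0.0009
280 0.1712 -0.0011
290 0.1879 -0.001
300 0.2048 -0.0008
310 0.2221 -0.0008
320 0.2399 -0.0008
330 0.2584 -0.0011
340 0.277 -0.0011
z.145-.159 y ext [-0.026   0.0278] x [-0.0167  0.0037] 1562
top ((-6.37396240234375, 1.0321807861328125), (20.9081974029541, 55.64691925048828), 0.33253130316734314) 1500
[-0.0265  0.028 ] [-0.0167 -0.0061] [-0.00232731 -0.01188821]
[-0.0193  0.0191] [-0.001  0.004] [-0.00699196  0.00146584]
t 8.97 pos [ 0.5482 -0.2421  0.2766] rpy [-1.7985e+02  1.7000e-01 -1.7141e+02] open 0.848 F [-0.4 -0.1 -0.8] g 0.0
shift [0.1322 0.7388 0.0306] turn [0.    0.008 2.953]
```

```bash
python3 -m crank '[[[-0.16,0.57,0,0,0,0.905],[-0.16,0.57,0,0,0,0.905],[-0.16,0.57,0,0,0,0.905],[-0.16,0.57,0,0,0,0.905],[-0.16,0.57,0,0,0,0.905]]]' 1 | head -3
python3 -m crank '[[[0.115,0.575,0,0,0,0.905],[0.115,0.575,0,0,0,0.905],[0.115,0.575,0,0,0,0.905],[0.115,0.575,0,0,0,0.905],[0.115,0.575,0,0,0,0.905]]]' | head -3
python3 -m crank '[[[0.365,0.46,0,0,0,0.905],[0.365,0.46,0,0,0,0.905],[0.365,0.46,0,0,0,0.905],[0.365,0.46,0,0,0,0.905],[0.365,0.46,0,0,0,0.905]]]' | head -3
python3 -m crank '[[[0.535,0.243,0,0,0,0.905],[0.535,0.243,0,0,0,0.905],[0.535,0.243,0,0,0,0.905],[0.535,0.243,0,0,0,0.905],[0.535,0.243,0,0,0,0.905],[0.535,0.243,0,0,0,0.905],[0.535,0.243,0,0,0,0.905],[0.535,0.243,0,0,0,0.905]]]' | head -3
python3 - <<'E'
from h import *
f=grab_frame("wrist");P=cloud(f);save(f,"w2.png");np.save("w2.npy",P)
x,y,z=np.moveaxis(P,-1,0)
g=(x>.55)&(x<.67)&(y>.1)&(y<.34)
for n,m in [("handles",g&(z>.18)&(z<.2)&(abs(y-.223)<.03)),("rail",g&(z>.096)&(z<.105)&(abs(y-.223)>.02)&(y<.29))]:
    Q=P[m];vx=np.linalg.svd(Q[:,:2]-Q[:,:2].mean(0),full_matrices=False)[2][0] if len(Q)>5 else [1,0]
    print(n,len(Q),Q.mean(0).round(4),[np.round(v,1) for v in cv2.minAreaRect((Q[:,:2]*1000).astype(np.float32))],np.degrees(np.arctan2(vx[1],vx[0]))%180)
to([.6075,.2237,.161],80)
E
```

```text
t: 9.38
ee_pos: [0.5607, -0.1214, 0.2716]
orientation: [180.0, -0.3, 161.6]
t: 9.8
ee_pos: [0.576, -0.0066, 0.2724]
orientation: [-179.9, -0.2, 134.5]
t: 10.22
ee_pos: [0.5915, 0.1088, 0.2729]
orientation: [-179.8, 0.0, 107.4]
t: 10.88
ee_pos: [0.607, 0.223, 0.2744]
orientation: [-180.0, 0.0, 80.0]
handles 751 [0.606  0.2248 0.1874] [array([606.3, 223.7]), array([22.5, 64.2]), np.float64(80.0)] 169.99332589774778
rail 888 [0.6058 0.2199 0.0991] [array([604.4, 212.2]), array([158.9,   7.6]), np.float64(79.8)] 79.94968967472117
t 10.93 pos [0.607  0.2233 0.2746] rpy [-1.7999e+02  3.0000e-02  7.9980e+01] open 0.995 F [0.3 0.  0.1] g 0.0
shift [0.0028 0.0023 0.5681] turn [-0.     0.001 -0.001]
```

View pics/w2.png

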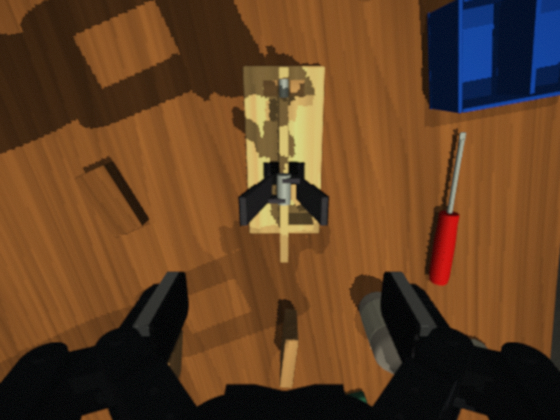

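```bash
python3 -m crank '[[[0,0.002,0.06,0,0,0],[0,0.002,0.18,0,0,0],[0,0.002,0.3,0,0,0],[0,0.002,0.4,0,0,0],[0,0.002,0.48,0,0,0],[0,0.002,0.54,0,0,0],[0,0.002,0.568,0,0,0],[0,0.002,0.568,0,0,0],[0,0.002,0.568,0,0,0]]]' 1
python3 -m crank '[[[0,0,0,0,0,0],[0,0,0,0,0,0],[0,0,0,0,0,0],[0,0,0,0,0,0],[0,0,0,0,0,0],[0,0,0,0,0,0],[0,0,0,0,0,0],[0,0,0,0,0,0],[0,0,0,0,0,0],[0,0,0,0,0,0],[0,0,0,0,0,0],[0,0,0,0,0,0]]]' 0 35
python3 -c "
from h import *
to([.6066,.2237,.161],80)
f=grab_frame('side');save(f,'s2.png')
cv2.imwrite('pics/s2c.png',cv2.resize(f['img'][290:420,140:300,::-1],(640,520),interpolation=cv2.INTER_CUBIC))"
```

```text
t: 11.68
ee_pos: [0.6074, 0.2251, 0.1614]
orientation: [180.0, -0.0, 80.0]
contact_force: [0.9, -0.0, 0.2]
opening: 0.998
gripper_force: 0.0
t: 12.68
ee_pos: [0.6071, 0.2251, 0.161]
orientation: [-180.0, -0.0, 80.0]
contact_force: [-0.0, 0.1, -1.7]
opening: 0.353
gripper_force: 39.3
t 12.68 pos [0.6071 0.2251 0.161 ] rpy [-180.     -0.     79.98] open 0.353 F [-0.   0.1 -1.7] g 39.3
shift [-0.0075 -0.0012  0.0002] turn [-0.    -0.    -0.001]
```

View pics/s2c.png

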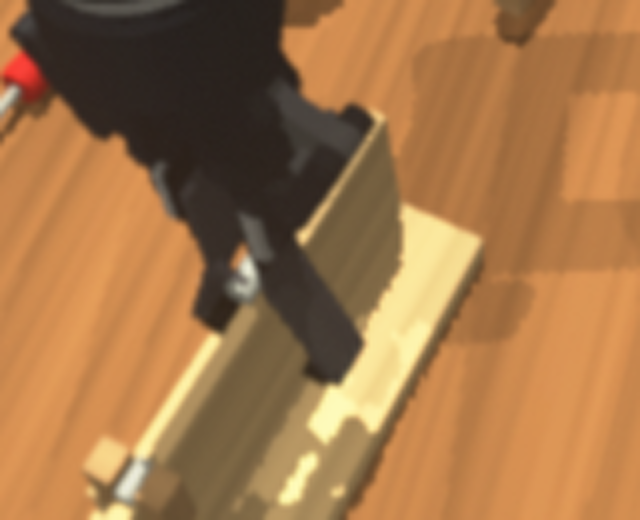

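```bash
python3 -m crank '[[[0,0,-0.02,0,0,0],[0,0,-0.07,0,0,0],[0,0,-0.15,0,0,0],[0,0,-0.25,0,0,0],[0,0,-0.36,0,0,0],[0,0,-0.48,0,0,0],[0,0,-0.6,0,0,0],[0,0,-0.69,0,0,0],[0,0,-0.74,0,0,0],[0,0,-0.75,0,0,0],[0,0,-0.75,0,0,0]]]'
python3 - <<'E'
from h import *
to([.5528,-.2406,.311],98.6)
f=grab_frame("wrist");save(f,"w3.png");P=cloud(f)
g=grab_frame("side");G=cloud(g)
for n,c,C in (("wrist","wrist",P),("side","side",G)):
    for d in regions_of(c,"clamp")[:1]:
        Q=C[d["region"]];Q=Q[np.isfinite(Q).all(1)];print(n,d["confidence"],np.percentile(Q,[3,50,97],axis=0).round(3).tolist())
cv2.imwrite('pics/c3.png',np.hstack([f["img"][100:,100:460,::-1],g["img"][100:,60:420,::-1]]))
E
```

```text
t: 13.65
ee_pos: [0.6074, 0.2252, 0.3121]
orientation: [179.9, -0.0, 80.0]
contact_force: [0.1, 0.6, -1.4]
opening: 0.352
gripper_force: 39.3
t 13.65 pos [0.6074 0.2252 0.3121] rpy [ 1.799e+02 -4.000e-02  7.998e+01] open 0.352 F [ 0.1  0.6 -1.4] g 39.3
shift [-2.3409  0.1363  0.0042] turn [ 0.003 -0.001 -0.621]
wrist 0.65 [[0.571, 0.155, 0.014], [0.605, 0.229, 0.276], [0.636, 0.238, 0.333]]
side 0.9 [[0.571, 0.214, 0.217], [0.604, 0.228, 0.27], [0.635, 0.239, 0.33]]
```

View pics/c3.png

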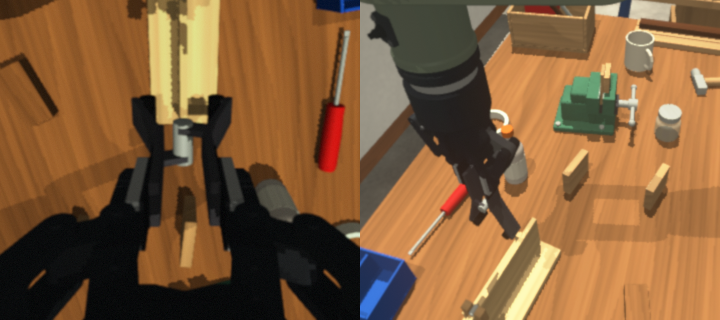

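The clamp is held with its jaws open, at crop (180,120) in the wrist view, and it is clear of the rail in the side view. The block still stands against the slat. Next I carry the clamp to the vise.

```bash
python3 -m crank '[[[-0.03,0.002,0,0,0,0],[-0.1,0.006,0,0,0,0],[-0.2,0.012,0,0,0,0],[-0.32,0.02,0,0,0,0],[-0.44,0.026,0,0,0,0],[-0.56,0.033,0,0,0,0],[-0.68,0.04,0,0,0,0],[-0.78,0.046,0,0,0,0]]]'
python3 -m crank '[[[-0.12,0.007,0,0,0,0],[-0.24,0.014,0,0,0,0],[-0.36,0.021,0,0,0,0],[-0.48,0.028,0,0,0,0],[-0.6,0.035,0,0,0,0],[-0.7,0.041,0,0,0,0],[-0.78,0.046,0,0,0,0]]]'
python3 -m crank '[[[-0.12,0.007,0,0,0,-0.05],[-0.24,0.014,0,0,0,-0.15],[-0.36,0.021,0,0,0,-0.27],[-0.48,0.028,0,0,0,-0.39],[-0.6,0.035,0,0,0,-0.5],[-0.7,0.041,0,0,0,-0.58],[-0.76,0.044,0,0,0,-0.62],[-0.78,0.045,0,0,0,-0.62],[-0.78,0.045,0,0,0,-0.62],[-0.78,0.045,0,0,0,-0.62],[-0.78,0.045,0,0,0,-0.62]]]'
python3 - <<'E'
from h import *
to([.5528,-.2406,.215],98.6)
f=grab_frame("wrist");P=cloud(f);save(f,"w4.png")
c,s=np.cos(np.radians(8.6)),np.sin(np.radians(8.6));O=np.array([.5588,-.2397])
x=(P[...,0]-O[0])*c+(P[...,1]-O[1])*s;y=-(P[...,0]-O[0])*s+(P[...,1]-O[1])*c;z=P[...,2]
m=(z>.148)&(z<.159)&(abs(y)<.05)&(abs(x)<.04);Q=np.stack([x[m],y[m]],-1)*1000
print("top",[np.round(v,1) for v in cv2.minAreaRect(Q.astype(np.float32))],m.sum(),np.percentile(Q,[1,99],axis=0).round(1).tolist())
for lo,hi in((.215,.235),(.235,.25),(.25,.28)):
    m=(z>lo)&(z<hi)&(abs(x)<.06)&(abs(y)<.05)
    if m.any(): print(lo,m.sum(),"x",np.percentile(x[m],[1,99]).round(4),"y",np.percentile(y[m],[1,99]).round(4),np.histogram(x[m],np.arange(-.05,.051,.01))[0])
g=grab_frame("scene");cv2.imwrite('pics/c4.png',np.hstack([f["img"][60:,100:460,::-1],cv2.resize(g["img"][120:300,170:350,::-1],(360,360))]))
E
```

```text
t: 14.52
ee_pos: [0.5882, 0.067, 0.3107]
orientation: [-180.0, 0.1, 79.9]
contact_force: [-0.2, -0.3, -1.1]
opening: 0.351
gripper_force: 39.3
t: 15.1
ee_pos: [0.5698, -0.0882, 0.3108]
orientation: [-180.0, 0.1, 79.9]
contact_force: [-0.2, -0.3, -1.4]
opening: 0.351
gripper_force: 39.3
t: 16.02
ee_pos: [0.5526, -0.2398, 0.311]
orientation: [-180.0, -0.0, 98.6]
contact_force: [0.2, -0.3, -1.6]
opening: 0.355
gripper_force: 39.3
t 16.02 pos [ 0.5526 -0.2398  0.311 ] rpy [-1.800e+02 -3.000e-02  9.861e+01] open 0.355 F [ 0.2 -0.3 -1.6] g 39.3
shift [-0.0046  0.0006  0.4801] turn [-0.    -0.001  0.   ]
top [array([-5.7,  0.5]), array([20.6, 56.1]), np.float64(0.5)] 1153 [[-15.7, -26.7], [3.9, 28.2]]
0.215 888 x [-0.0445  0.0287] y [-0.0108  0.0101] [128 207 109   0   0   0 231 213   0   0]
0.235 395 x [-0.0384  0.0226] y [-0.0109  0.0102] [  0 202   3   0   0   0 109  81   0   0]
0.25 2127 x [-0.0322  0.017 ] y [-0.0131  0.0121] [  0 100 327 418 747 242 293   0   0   0]
```

View pics/c4.png

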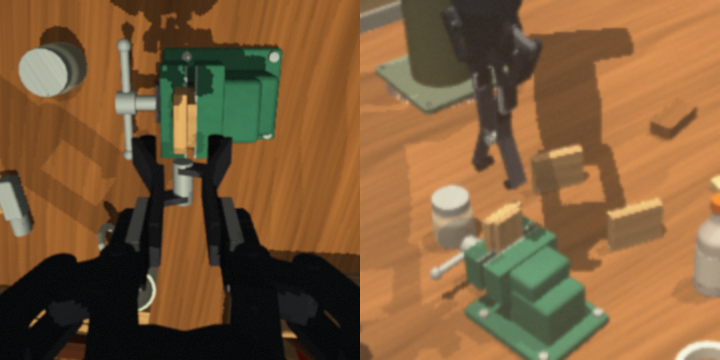

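```bash
python3 -m crank '[[[-0.002,0.009,0,0,0,0],[-0.002,0.009,0.03,0,0,0],[-0.002,0.009,0.09,0,0,0],[-0.002,0.009,0.16,0,0,0],[-0.002,0.009,0.23,0,0,0],[-0.002,0.009,0.3,0,0,0],[-0.002,0.009,0.37,0,0,0],[-0.002,0.009,0.43,0,0,0],[-0.002,0.009,0.465,0,0,0],[-0.002,0.009,0.48,0,0,0],[-0.002,0.009,0.48,0,0,0],[-0.002,0.009,0.48,0,0,0]]]'
python3 - <<'E'
from h import *
to([.5546,-.2402,.215],98.6)
f=grab_frame("wrist");P=cloud(f);save(f,"w5.png")
c,s=np.cos(np.radians(8.6)),np.sin(np.radians(8.6));O=np.array([.5588,-.2397])
x=(P[...,0]-O[0])*c+(P[...,1]-O[1])*s;y=-(P[...,0]-O[0])*s+(P[...,1]-O[1])*c;z=P[...,2]
m=(z>.148)&(z<.159)&(x>-.018)&(x<.006)&(abs(y)<.04);print(m.sum(),np.percentile(x[m],[1,99]).round(4))
for lo,hi in((.112,.14),(.14,.165)):
    m=(z>lo)&(z<hi)&(abs(x)<.06)&(abs(y)<.013)
    if m.any(): print(lo,m.sum(),"x",np.percentile(x[m],[1,99]).round(4),np.histogram(x[m],np.arange(-.05,.051,.005))[0])
E
```

```text
t: 17.12
ee_pos: [0.5549, -0.2408, 0.2155]
orientation: [180.0, 0.0, 98.6]
contact_force: [-0.2, 0.5, -0.6]
opening: 0.352
gripper_force: 39.3
t 17.12 pos [ 0.5549 -0.2408  0.2155] rpy [1.7996e+02 3.0000e-02 9.8590e+01] open 0.352 F [-0.2  0.5 -0.6] g 39.3
shift [ 0.003  -0.0009  0.0026] turn [ 0.001  0.001 -0.   ]
1342 [-0.0162  0.0041]
0.112 937 x [-0.0422  0.0308] [  0  63 142  89 154  17   0   0   0   0   0   0  75 135  92 143  27   0
   0   0]
0.14 1309 x [-0.0355  0.0243] [  0   0  33 176 147  12  72 217  97  84 130   0  16 169 156   0   0   0
   0   0]
```

```bash
python3 -m crank '[[[0,0,0,0,0,0],[0,0,0,0,0,0]]]' 0.45 | grep -E "open|force"
python3 -m crank '[[[0,0,0,0,0,0],[0,0,0,0,0,0]]]' 0.53 | grep -E "open|force"
python3 -m crank '[[[0,0,0,0,0,0],[0,0,0,0,0,0],[0,0,0,0,0,0]]]' 0.62 | grep -E "open|force"
python3 -m crank '[[[0,0,0,0,0,0],[0,0,0,0,0,0],[0,0,0,0,0,0],[0,0,0,0,0,0],[0,0,0,0,0,0],[0,0,0,0,0,0]]]' 0.95
python3 - <<'E'
from h import *
f=grab_frame("wrist");P=cloud(f);save(f,"w6.png")
c,s=np.cos(np.radians(8.6)),np.sin(np.radians(8.6));O=np.array([.5588,-.2397])
x=(P[...,0]-O[0])*c+(P[...,1]-O[1])*s;y=-(P[...,0]-O[0])*s+(P[...,1]-O[1])*c;z=P[...,2]
m=(z>.148)&(z<.159)&(x>-.018)&(x<.006)&(abs(y)<.04);print(m.sum(),np.percentile(x[m],[1,99]).round(4))
for lo,hi in((.112,.14),(.14,.165),(.2,.25)):
    m=(z>lo)&(z<hi)&(abs(x)<.06)&(abs(y)<.013)
    if m.any(): print(lo,m.sum(),"x",np.percentile(x[m],[1,99]).round(4),np.histogram(x[m],np.arange(-.05,.051,.005))[0])
E
```

```text
contact_force: [-0.9, -0.5, -1.2]
opening: 0.456
gripper_force: 7.0
contact_force: [-0.6, 0.9, -0.3]
opening: 0.531
gripper_force: 6.2
contact_force: [-0.8, 0.0, 0.1]
opening: 0.619
gripper_force: 0.0
t: 18.25
ee_pos: [0.5545, -0.2406, 0.215]
orientation: [-180.0, -0.0, 98.6]
contact_force: [1.2, -1.3, 0.2]
opening: 0.952
gripper_force: 0.0
1388 [-0.0155  0.0041]
0.112 931 x [-0.0327  0.0214] [  0   0   0  64  74 191 130   0   0   0   0 200 164  74  34   0   0   0
   0   0]
0.14 980 x [-0.0295  0.0185] [  0   0   0   1 123  44  37 230 124 128 126   0  64 103   0   0   0   0
   0   0]
0.2 7528 x [-0.0572  0.0484] [1002  265    0  139  891 1004   65    0    0    0    0   89  961  898
  122    0    0 1195  192  296]
```

```bash
python3 -m crank '[[[0,0,-0.03,0,0,0],[0,0,-0.1,0,0,0],[0,0,-0.2,0,0,0],[0,0,-0.32,0,0,0],[0,0,-0.45,0,0,0],[0,0,-0.58,0,0,0],[0,0,-0.65,0,0,0],[0,0,-0.65,0,0,0],[0,0,-0.65,0,0,0],[0,0,-0.65,0,0,0]]]' 1
python3 - <<'E'
from h import *
f=grab_frame("wrist");P=cloud(f);g=grab_frame("scene");h=grab_frame("side")
c,s=np.cos(np.radians(8.6)),np.sin(np.radians(8.6));O=np.array([.5588,-.2397])
for n,Pk in(("wrist",P),("scene",cloud(g)),("side",cloud(h))):
    x=(Pk[...,0]-O[0])*c+(Pk[...,1]-O[1])*s;y=-(Pk[...,0]-O[0])*s+(Pk[...,1]-O[1])*c;z=Pk[...,2]
    m=(z>.148)&(z<.159)&(x>-.018)&(x<.007)&(abs(y)<.04);print(n,"top x",np.percentile(x[m],[1,99]).round(4),"y",np.percentile(y[m],[1,99]).round(4))
    for lo,hi in((.117,.14),(.165,.2),(.235,.26)):
        m=(z>lo)&(z<hi)&(abs(x)<.06)&(abs(y)<.05)&((z>.16)|(x<-.019)|(x>.009))
        if m.sum()>9: print(lo,m.sum(),"x",np.percentile(x[m],[1,99]).round(4),"y",np.percentile(y[m],[1,99]).round(4),"zmax",z[m].max().round(4))
cv2.imwrite('pics/c6.png',np.hstack([f["img"][60:,100:460,::-1],cv2.resize(g["img"][150:300,170:320,::-1],(360,360))]))
E
```

```text
t: 19.13
ee_pos: [0.554, -0.2403, 0.3436]
orientation: [-179.9, -0.1, 98.6]
contact_force: [-0.1, -0.2, -0.7]
opening: 1.007
gripper_force: 0.0
wrist top x [-0.0155  0.0045] y [-0.0266  0.0282]
0.117 231 x [-0.0328  0.0219] y [-0.0109  0.0087] zmax 0.1391
0.165 802 x [-0.0235  0.0136] y [-0.015   0.0106] zmax 0.1999
0.235 464 x [-0.0306  0.0211] y [-0.0128  0.0086] zmax 0.241
scene top x [-0.0154  0.0059] y [-0.0272  0.0289]
0.117 57 x [0.0101 0.0236] y [-0.014   0.0083] zmax 0.1399
0.165 198 x [-0.0214  0.016 ] y [-0.0164  0.0081] zmax 0.1999
0.235 53 x [-0.0305  0.0225] y [-0.0145  0.0097] zmax 0.2435
side top x [-0.0144  0.0051] y [-0.0242  0.0298]
0.117 95 x [-0.0321  0.0213] y [-0.0122  0.0114] zmax 0.1399
0.165 169 x [-0.024   0.0143] y [-0.0125  0.0119] zmax 0.1996
0.235 39 x [-0.0294  0.0224] y [-0.0112  0.0099] zmax 0.242
```

View pics/c6.png

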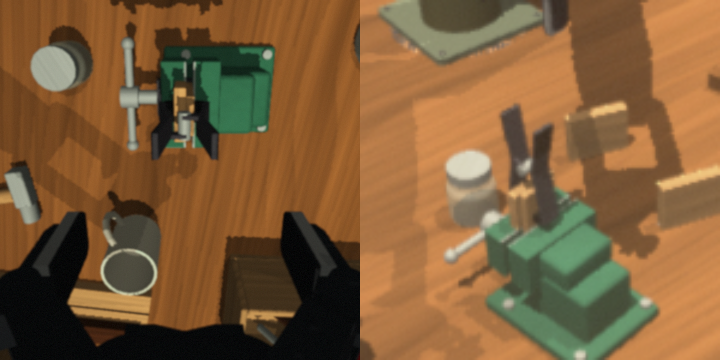

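The clamp stands upright over the slat and block, at crop (525,165) in the scene view. The pair measures 20 mm thick, centred, and the gripper is clear of everything. I'm handing it in.

```bash
python3 -c "
from rig import *
print(finish_job())"
```

```text
the job is handed in; nothing more can be done
None
```

I stood the block flat against the slat, clamped the two together with the spring clamp and handed the job in at about 19 s. The hand-in returned no verdict, but the last camera views showed the clamp upright, near the middle of the slat, holding both on its own.

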